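# Nest the graded tool cups into a tiered caddy

## Robot

A 6-joint arm with a two-finger parallel gripper is mounted at the origin on the work surface. World frame = base frame: x ahead of the robot, y to its left, z up, the work surface at z = 0. Lengths are in m, angles in rad, forces in N, time in s.
With the tool pointing down it reaches from about 0.375 to 0.975 m from the base axis. Payload 3.8 kg.
Tool frame: the origin (TCP) lies at the very end of the fingers, on their centre line; the grasp point (between the pads) lies 19 mm behind it; z points along the fingers, y is the line along which they close (so a half turn about z gives the same grasp; the last joint's range is limited). The gripper opens to 85 mm and grips with 20 to 120 N. Pads are 22 mm wide; open, the fingers measure 114 mm over their backs; the gripper's body (76 mm by 85 mm) begins 54 mm behind the grasp point. The pads swing forward as they close: fully open they stand 13 mm farther back than shut.
Start: joints at [1.284, 0.264, 1.604, -0, 1.274, -0.037], TCP at [0.167, 0.654, 0.231] pointing down, gripper open.
Joint ranges: [-2.63, 2.63], [-0.94, 2.18], [0.31, 2.57], [-1.31, 4.45], [0, 2.66], [-2.55, 2.55]. Speed limits (rad/s): [2.57, 2.57, 3.14, 3.14, 3.14, 3.14].

## Interface

Orientations are given as a rotation vector (axis times angle).
In Python, from workcell import bot, vision gives the robot as it stands. The module is installed in compiled form; this text tells all that it offers.
- The arm moves only by the tool play_rows, never from a script. Its argument "moves" is a list that holds one entry, the list of rows, each a list of 7 numbers: the turn, a rotation vector about the tool's x, y, z as a fraction of full scale, then the shift along the tool's x, y, z as a fraction of full scale, then the finger opening in mm, from 0 to 85.4. In form: [[[ax, ay, az, x, y, z, jaw], ...]]. A call has 1 to 5 rows; each row shifts and turns the commanded pose from where the row before left it, along the tool's axes as they then stand; what a row does not reach is not made up. Full scale, the value 1, is 0.1 m for a shift and 0.5 rad for a turn. A row lasts 1/12 s, in which the tool goes at most 41.7 mm and 7.16 degrees, less where a joint would pass 70% of its speed; a pose out of reach is approached as far as the arm can. A call with a number of a shift or a turn outside -1 to 1 is refused whole. A call with a gripper value outside its range is refused whole. The fingers move at their own pace and stop on an object; "newtons" is the grip in N (left out, the last holds). Time passes only in rows, so rows that do not move let the fingers close. It gives the time, the measured TCP pose, the force, the opening and the grip force at its end, in the units of the state.
- bot.read_state(): the state, without advancing time (a new reading comes with each control period).
- vision.read_camera(name): name is "scene" or "top" or "wrist"; returns a dict with "image" (400x640x3 uint8, red, green, blue), "depth" (400x640 float32, m along the optical axis (not along the pixel's ray), 0 where there is no reading), "K" (3x3 intrinsics, pixels), "R" (3x3) and "t" (3): a world point X has camera coordinates R X + t. Camera axes: x right, y down, z forward; pixel columns grow to the right and rows downward; lengths in m; the calibration is good to about 2 mm. A picture is of the moment at which its call begins.
- bot.finish_job(): hands the job in; it is judged then, once.
The state is a dict: "time": time; "q": joint angles; "joint_vel": joint speeds; "joint_torque": joint torques, N m; "tool_pos": TCP position; "tcp_rot": TCP orientation; "wrist_force": force on the tool from outside, world axes, zero at the start; "torque": the same for the moment, N m; "width": opening from 0.0 (shut) to 1.0 (fully open); "grip_force": force on a finger pad.
Only numpy, scipy, OpenCV 4.12 (cv2) and the standard library are available. Lean on these libraries where they do the work, as an engineer would, in place of code of your own. Each camera call takes 0.05 s, during which the arm holds its last target. There are 200 camera calls.

## Task

Take the grease tin out of the blue cup and put it in the open black tilt-out bin, and build the tiered tool caddy: nest all four tool cups in size order, green in blue, white in green, orange in white, each upright and fully home on the floor of the next, with the blue cup standing flat on the shelf. Do not shift or tip the jar, the oil bottle, the tire levers, the wrench or the seat post clamp.

Things in the scene. Friction and masses are not known exactly. Their poses are not given: they have to be found in the camera images.
- cup_a: blue open round plastic tool cup standing upright, 86 mm outer diameter at the rim, 82 mm at the bottom, 45 mm tall; wall 3 mm, floor 4 mm thick (inside 80 mm across at the rim, 76 mm at the floor). The widest and shortest; the grease tin stands in it at the start. Origin at the centre of its underside, z up along its axis.
- cup_b: green open round plastic tool cup standing upright, 66 mm outer diameter at the rim, 62 mm at the bottom, 66 mm tall; wall 3 mm, floor 4 mm thick (inside 60 mm across at the rim, 56 mm at the floor). Second in size; fully home in the blue cup it stands about 25 mm proud of it. Origin at the centre of its underside, z up along its axis.
- cup_c: white open round plastic tool cup standing upright, 50 mm outer diameter at the rim, 47 mm at the bottom, 86 mm tall; wall 3 mm, floor 4 mm thick (inside 44 mm across at the rim, 41 mm at the floor). Third in size; fully home in the green cup it stands about 24 mm proud of it. Origin at the centre of its underside, z up along its axis.
- cup_d: orange open round plastic tool cup standing upright, 34 mm outer diameter at the rim, 32 mm at the bottom, 106 mm tall; wall 3 mm, floor 4 mm thick (inside 28 mm across at the rim, 26 mm at the floor). The slimmest and tallest; fully home in the white cup it stands about 24 mm proud of it. Origin at the centre of its underside, z up along its axis.
- tin: small closed grease tin, red with a steel lid, upright cylinder 34 mm diameter, 62 mm tall; stands on the floor of the blue cup, its top 21 mm above that cup's rim, up to 17 mm off the cup's centre. Origin at the centre of its underside, z up.
- tin_center (a point): middle of the grease tin, on its axis 31 mm above its underside
- bin: black plastic tilt-out bin, fixed; stands to the left or to the right of the cups. A bucket tilted open 0.25 rad towards -x of its frame: inside 87 mm (x) by 117 mm (y), 86 mm deep, rim 91 (front) to 115 mm (rear) above the shelf; behind it (+x side) its housing, 105 mm high, cheeks beside it. Whole unit 160 (x) by 150 (y) mm. Origin on the shelf under the bucket, z up.
- bin_mouth (a point): centre of the bucket's mouth, 103 mm above the shelf
- bin_floor (a point): centre of the bucket's inner floor, 20 mm above the shelf
- drawers: grey small-parts drawer unit, fixed, 130 (x) by 150 (y) by 110 mm high, across the cups from the bin; origin under its middle, 10 mm towards its front. Leave alone.
- jar: closed glass jar with steel screw lid, 68 mm diameter, 100 mm tall, upright; origin at the centre of its underside. Leave alone.
- oil: yellow chain oil bottle with black cap, 46 mm diameter, 150 mm tall, upright; origin at the centre of its underside. Leave alone.
- lever1: yellow tire lever lying flat, 112 mm long (its x), 17 mm wide, 8 mm high, between the two rows of standing things; origin at the middle of its underside. Leave alone.
- lever2: second yellow tire lever, like the first. Leave alone.
- wrench: steel pedal wrench lying flat at the back, 280 mm long (its x), 8 mm high; origin under its middle. Leave alone.
- clamp: aluminium seat post clamp lying flat at the back, ring 38 mm diameter with an 11 mm lug to its +x, 15 mm high; origin under the ring's centre. Leave alone.
Not all that is in view belongs to the job. Several things have the shape of the tin; the one meant has the colours described above.

How it is judged:
By the outcome, as a careful person would: the job done as asked, in the order asked, and still so for the second after the job is handed in, with the robot touching nothing.
It also fails if it takes over 72 s, if anything falls off the work surface, if the arm or the gripper's body presses on something with over 40 N, if the wrist force passes 120 N, or if a joint passes its speed limit or range.

## Working session

There is one attempt and no reset: what is moved stays moved. The work goes in short steps, Python scripts to look and compute and a tool call to move; the robot and the scene stay as the last step left them, time stands still between calls to the robot, and variables do not carry over. Pictures are saved under pics/ and viewed, at most 10 in all, crops included, and the job is handed in when it is done.

Besides the shell and the picture viewer there is one more tool, called after "Call:" by a JSON object that holds its "api" and its "payload", one argument or row to a line. play_rows: Moves the arm, as the interface text tells. Its arguments: {"type":"object","properties":{"moves":{"type":"array","items":{"type":"array","items":{"type":"array","items":{"type":"number"}}}},"newtons":{"type":"number"}},"required":["moves"]}

```bash
mkdir -p pics; cat > h.py <<'E'
import numpy as np, cv2
from workcell import bot, vision
from scipy.spatial.transform import Rotation as Ro
def cam(n):
    return vision.read_camera(n)
def cloud(c):
    d=c["depth"]; v,u=np.mgrid[:d.shape[0],:d.shape[1]]; K=c["K"]
    p=np.stack([(u-K[0,2])/K[0,0]*d,(v-K[1,2])/K[1,1]*d,d],-1)
    w=(p-c["t"])@c["R"]; w[d<=0]=np.nan
    return w
def save(n,im): cv2.imwrite("pics/"+n+".png",im[...,::-1])
def st():
    s=bot.read_state(); print({k:np.round(v,3).tolist() for k,v in s.items() if k in("time","q","tool_pos","tcp_rot","wrist_force","width","grip_force")}); return s
E
python3 - <<'E'
from h import *
st()
ims=[]
for n in("scene","top"):
    c=cam(n); np.savez(n,**c); ims.append(c["image"]); print(n,(-c["R"].T@c["t"]).round(3))
    save(n,c["image"])
c=cam("wrist"); np.savez("wrist",**c); print((-c["R"].T@c["t"]).round(3), c["R"].round(2).tolist())
E
```

```text
{'time': 0.0, 'q': [1.284, 0.265, 1.605, -0.0, 1.274, -0.037], 'tool_pos': [0.167, 0.653, 0.23], 'tcp_rot': [-0.391, -3.117, 0.004], 'wrist_force': [0.162, 0.567, 1.07], 'grip_force': 0.0, 'width': 1.002}
scene [1.131 0.36  0.624]
top [ 0.35  -0.008  1.282]
[0.099 0.671 0.373] [[0.25, 0.97, -0.0], [0.93, -0.24, 0.28], [0.27, -0.07, -0.96]]
```

View pics/top.png

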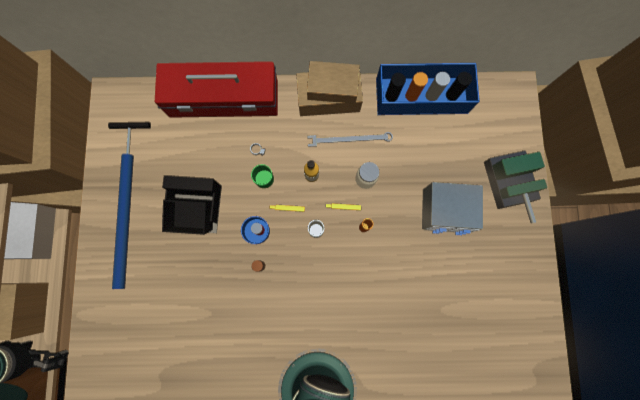

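View pics/scene.png

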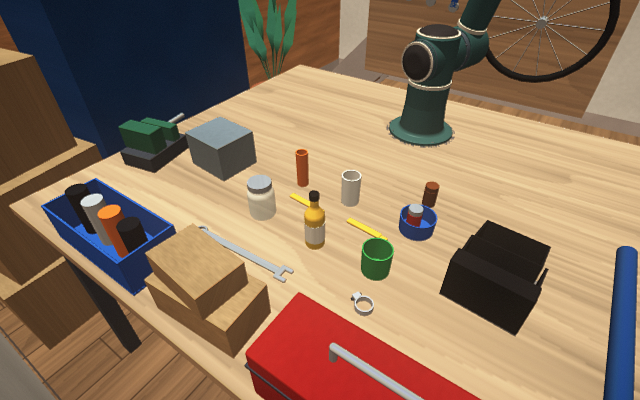

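The top view shows blue cup with tin at (257,230), green (263,176), white (316,229), orange (366,226), and a brown decoy tin at (258,266). The bin is at (190,205), the levers at (288,208) and (343,207), the oil bottle at (312,170) and the jar at (368,173). The scene view shows the same layout, with all cups upright.

```bash
cat >> h.py <<'E'
from scipy.optimize import least_squares
def circ(P,r=None):
    P=np.asarray(P)
    f=(lambda q:np.hypot(*(P-q[:2]).T)-(q[2] if r is None else r))
    x0=[*P.mean(0)]+([0.03] if r is None else [])
    s=least_squares(f,x0,loss='soft_l1',f_scale=.001); return s.x, np.sqrt(np.mean(s.fun**2))
E
python3 - <<'E'
from h import *
C={n:np.load(n+".npz") for n in("scene","top","wrist")}
W={n:cloud(C[n]) for n in C}
t=W["top"]
for n,(u,v) in dict(blue=(257,230),green=(263,176),white=(316,229),orange=(366,226),decoy=(258,266),oil=(312,170),jar=(368,173)).items():
    c0=np.nanmedian(t[v-3:v+4,u-3:u+4].reshape(-1,3),axis=0)
    for cn in("top","scene"):
        P=W[cn].reshape(-1,3); P=P[np.isfinite(P[:,0])]
        P=P[(np.hypot(*(P[:,:2]-c0[:2]).T)<.05)&(P[:,2]>.008)]
        if len(P)<10: print(n,cn,"none");continue
        if n=="blue":
            T=P[P[:,2]>.055]; print(" tin",cn,len(T),np.percentile(T[:,2],[50,95]).round(3),circ(T[:,:2]) , T.mean(0).round(3))
            P=P[P[:,2]<.055]
        zt=np.percentile(P[:,2],97); R=P[P[:,2]>zt-.006]
        print(n,cn,len(P),"ztop",zt.round(4),circ(R[:,:2]),"bbox mid",((R.max(0)+R.min(0))/2).round(4))
P=t.reshape(-1,3)
B=t[175:240,160:222].reshape(-1,3)
hi=B[B[:,2]>.08]; print("bin hi",hi.min(0).round(3),hi.max(0).round(3))
for a in (range(178,238,6)): print(a,[(round(float(x),3)) for x in t[a,160:224:6,2]])
print(t[205,160:224:6,1].round(3)); print(t[178:238:6,190,0].round(3))
E
python3 -c "
import cv2;i=cv2.imread('pics/top.png')[165:245,155:225];cv2.imwrite('pics/bin.png',cv2.resize(i,None,fx=7,fy=7,interpolation=cv2.INTER_CUBIC))"
```

```text
tin top 100 [0.065 0.069] (array([0.47307749, 0.17544163, 0.01197813]), np.float64(0.004057980680546977)) [0.473 0.176 0.065]
blue top 184 ztop 0.0502 (array([0.47001645, 0.18466253, 0.04106533]), np.float64(0.006507218217227135)) bbox mid [0.4701 0.182  0.0485]
 tin scene 155 [0.065 0.067] (array([0.47686636, 0.17667054, 0.01310149]), np.float64(0.003853760495895456)) [0.479 0.177 0.063]
blue scene 620 ztop 0.0505 (array([0.46089708, 0.1723212 , 0.02915292]), np.float64(0.008072713827127265)) bbox mid [0.472  0.1821 0.0497]
green top 254 ztop 0.0679 (array([0.6379255 , 0.16212953, 0.03136897]), np.float64(0.0010427040172588282)) bbox mid [0.6382 0.1616 0.0664]
green scene 1083 ztop 0.0659 (array([0.64012358, 0.16235829, 0.0311221 ]), np.float64(0.0010379665981236766)) bbox mid [0.6397 0.1624 0.0639]
white top 126 ztop 0.088 (array([ 0.46944928, -0.00228202,  0.02295467]), np.float64(0.0008084129435707074)) bbox mid [ 0.4695 -0.0022  0.0873]
white scene 603 ztop 0.0858 (array([ 0.47176456, -0.00194074,  0.02314327]), np.float64(0.0012437446075882661)) bbox mid [ 0.4716 -0.0028  0.083
[... 1436 characters left out ...]
.003, 0.079, 0.03, 0.008, 0.007, -0.001, 0.003, 0.004, 0.002, 0.071, 0.002]
202 [-0.001, 0.098, 0.048, 0.029, 0.027, 0.113, 0.117, 0.109, 0.084, 0.063, 0.003]
208 [-0.001, 0.087, 0.045, 0.025, 0.023, 0.028, 0.027, 0.019, 0.081, 0.057, 0.003]
214 [-0.003, 0.083, 0.034, 0.018, 0.02, 0.022, 0.02, 0.016, 0.068, 0.047, -0.007]
220 [0.004, 0.079, 0.03, 0.007, 0.016, 0.013, 0.016, 0.013, 0.069, 0.039, 0.002]
226 [0.002, 0.069, 0.027, 0.007, 0.009, 0.012, 0.008, 0.008, 0.055, -0.002, -0.0]
232 [-0.005, -0.002, 0.088, 0.093, 0.093, 0.093, 0.09, 0.084, -0.003, 0.004, 0.001]
[0.493 0.44  0.436 0.427 0.408 0.389 0.371 0.353 0.318 0.306 0.302]
[0.62  0.602 0.586 0.584 0.546 0.541 0.523 0.505 0.487 0.46 ]
```

View pics/bin.png

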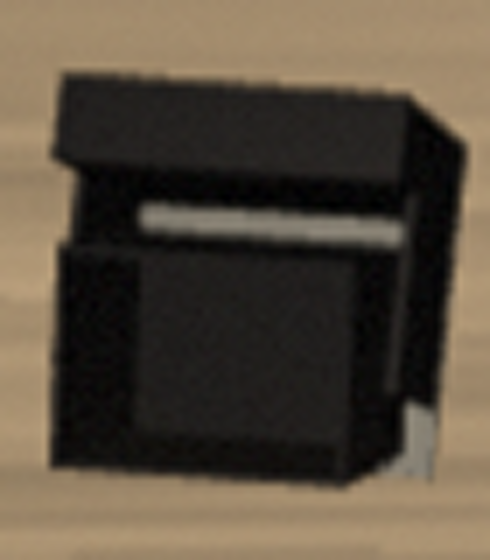

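The bin mouth centre is at about (0.50, 0.375), and the tin at about (0.475, 0.176). I'll align the tool so its y is world y, then travel to a point above the tin.

Call:
{"api": "play_rows", "payload": {
  "moves": [
    [[0,0,-0.166,0,0,0,60],[0,0,-0.166,0,0,0,60],[0,0,-0.166,0,0,0,60],[0,0,0,-0.2,-0.3,0,60],[0,0,0,-0.2,-0.3,0,60]]
  ]
}}

```text
time: 0.57
tool_pos: [0.2061, 0.5941, 0.2303]
tcp_rot: [0.004, -3.141, 0.001]
wrist_force: [1.3, 0.3, 0.3]
width: 0.702
grip_force: 0.0
```

Call:
{"api": "play_rows", "payload": {
  "moves": [
    [[0,0,0,-0.2,-0.32,0,60],[0,0,0,-0.2,-0.32,0,60],[0,0,0,-0.2,-0.32,0,60],[0,0,0,-0.2,-0.32,0,60],[0,0,0,-0.2,-0.32,0,60]]
  ]
}}

```text
time: 0.98
tool_pos: [0.3071, 0.4321, 0.2309]
tcp_rot: [-0.001, -3.141, 0.001]
wrist_force: [0.9, 0.9, -0.4]
width: 0.702
grip_force: 0.0
```

Call:
{"api": "play_rows", "payload": {
  "moves": [
    [[0,0,0,-0.2,-0.32,0,60],[0,0,0,-0.2,-0.32,0,60],[0,0,0,-0.2,-0.32,0,60],[0,0,0,-0.2,-0.32,0,60],[0,0,0,0,0,0,60]]
  ]
}}

```text
time: 1.4
tool_pos: [0.3892, 0.3008, 0.2311]
tcp_rot: [0.009, 3.14, -0.005]
wrist_force: [-0.4, 0.7, 0.0]
width: 0.699
grip_force: 0.0
```

```bash
python3 - <<'E'
from h import *
s=st(); print(Ro.from_rotvec(s["tcp_rot"]).as_matrix().round(3).tolist())
c=cam("wrist"); np.savez("w1",**c); save("w1",c["image"]); w=cloud(c); print((-c["R"].T@c["t"]).round(3))
P=w.reshape(-1,3); col=c["image"].reshape(-1,3).astype(int)
ok=np.isfinite(P[:,0]); P=P[ok];col=col[ok]
for n,c0,lo,hi in [("tin",(.475,.176),.058,.08),("blue",(.471,.182),.04,.05),("green",(.639,.162),.06,.072),("white",(.47,-.002),.08,.095)]:
    Q=P[(np.hypot(*(P[:,:2]-c0).T)<(.05 if n!="tin" else .03))&(P[:,2]>lo)&(P[:,2]<hi)]
    if len(Q)>20: print(n,len(Q),np.percentile(Q[:,2],[5,50,95]).round(4),circ(Q[:,:2]),"mid",((Q.max(0)+Q.min(0))/2).round(4),np.ptp(Q,axis=0).round(3))
E
```

```text
{'time': 1.4, 'q': [0.61, -0.087, 1.984, -0.004, 1.244, -0.954], 'tool_pos': [0.389, 0.301, 0.231], 'tcp_rot': [0.009, 3.14, -0.005], 'wrist_force': [-0.404, 0.698, 0.038], 'grip_force': 0.0, 'width': 0.699}
[[-1.0, 0.006, 0.002], [0.006, 1.0, -0.003], [-0.002, -0.003, -1.0]]
[0.319 0.302 0.374]
tin 579 [0.0606 0.066  0.0671] (array([0.47245664, 0.17702808, 0.01218492]), np.float64(0.004014064195282316)) mid [0.474  0.1767 0.0632] [0.032 0.033 0.01 ]
blue 539 [0.0407 0.0447 0.0473] (array([0.47173668, 0.18509367, 0.04080395]), np.float64(0.01258145514268873)) mid [0.4702 0.1847 0.0449] [0.082 0.085 0.01 ]
green 149 [0.0607 0.0651 0.0669] (array([0.63856696, 0.16421993, 0.0321317 ]), np.float64(0.0009992297248365475)) mid [0.6365 0.1395 0.0636] [0.053 0.021 0.007]
white 712 [0.0804 0.0849 0.0869] (array([ 0.47063454, -0.00095598,  0.02323876]), np.float64(0.0010396298280253877)) mid [ 0.4714 -0.0022  0.084 ] [0.051 0.051 0.008]
```

View pics/w1.png

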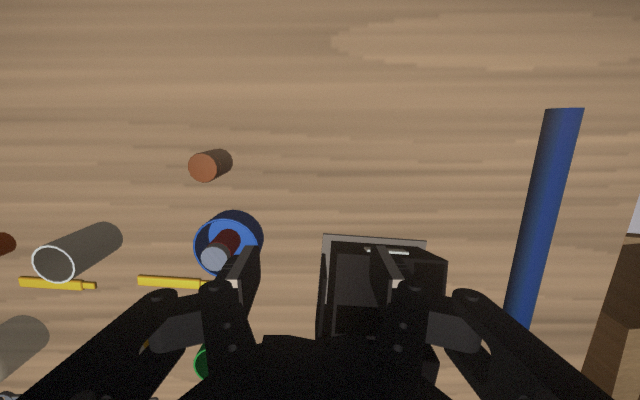

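The tin, with its steel lid over a red body, is at (215,255) in the blue cup at (228,242). The brown decoy is at (205,165) and the white cup at (70,255). Positions agree across the three views, so I'll pick the tin.

Call:
{"api": "play_rows", "payload": {
  "moves": [
    [[0,0,0,-0.21,-0.31,0,52],[0,0,0,-0.21,-0.31,0,52],[0,0,0,-0.21,-0.31,0,52],[0,0,0,-0.21,-0.31,0,52],[0,0,0,0,0,0,52]]
  ],
  "newtons": 40
}}

```text
time: 1.87
tool_pos: [0.4732, 0.1782, 0.2313]
tcp_rot: [0.007, 3.14, -0.004]
wrist_force: [0.2, 0.6, 0.2]
width: 0.612
grip_force: 0.0
```

Call:
{"api": "play_rows", "payload": {
  "moves": [
    [[0,0,0,0,0,0.35,52],[0,0,0,0,0,0.35,52],[0,0,0,0,0,0.35,52],[0,0,0,0,0,0.3,52],[0,0,0,0,0,0.2,52]]
  ]
}}

```text
time: 2.28
tool_pos: [0.4677, 0.1824, 0.0727]
tcp_rot: [-0.0, -3.137, 0.001]
wrist_force: [0.3, 0.0, -0.4]
width: 0.607
grip_force: 0.0
```

```bash
python3 - <<'E'
from h import *
st()
for n in ("wrist","scene"):
    c=cam(n); w=cloud(c); np.savez("x_"+n,**c); save("x_"+n,c["image"])
s=cv2.resize(cam("scene")["image"][150:270,350:490],None,fx=4,fy=4)
w=np.load("x_wrist.npz")["image"]
s2=cv2.resize(w,(560,350)); save("comb",np.vstack([s[:240+0],s2]))
E
```

```text
{'time': 2.283, 'q': [0.322, 0.1, 2.115, 0.001, 0.932, -1.249], 'tool_pos': [0.468, 0.182, 0.073], 'tcp_rot': [-0.0, -3.137, 0.001], 'wrist_force': [0.316, 0.047, -0.374], 'grip_force': 0.0, 'width': 0.607}
```

View pics/comb.png

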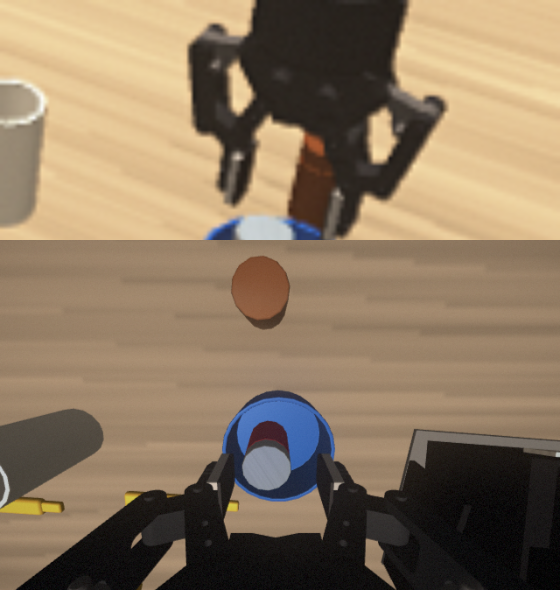

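The fingers straddle the tin, whose lid is at (267,467) in the combined picture. The tool drifted a few mm on the way down, so I'll correct that, lower and close.

Call:
{"api": "play_rows", "payload": {
  "moves": [
    [[0,0,0,-0.06,-0.05,0,52],[0,0,0,0,0,0.13,52],[0,0,0,0,0,0.12,52],[0,0,0,0,0,0,30],[0,0,0,0,0,0,30]]
  ]
}}

```text
time: 2.85
tool_pos: [0.4766, 0.1768, 0.0517]
tcp_rot: [-0.001, -3.141, 0.0]
wrist_force: [0.5, 0.3, -0.9]
width: 0.382
grip_force: 39.8
```

Call:
{"api": "play_rows", "payload": {
  "moves": [
    [[0,0,0,0,0,0,28],[0,0,0,0,0,0,28],[0,0,0,0,0,0,28]]
  ]
}}

```text
time: 3.1
tool_pos: [0.4768, 0.1769, 0.0518]
tcp_rot: [0.001, 3.141, 0.0]
wrist_force: [-0.4, 0.4, -2.0]
width: 0.376
grip_force: 39.8
```

Call:
{"api": "play_rows", "payload": {
  "moves": [
    [[0,0,0,0,0,-0.1,28],[0,0,0,0,0,-0.3,28],[0,0,0,0,0,-0.35,28],[0,0,0,0,0,-0.35,28],[0,0,0,0,0,-0.35,28]]
  ]
}}

```text
time: 3.52
tool_pos: [0.4761, 0.1767, 0.1985]
tcp_rot: [0.001, 3.142, 0.0]
wrist_force: [1.2, 0.1, -1.2]
width: 0.379
grip_force: 40.1
```

Call:
{"api": "play_rows", "payload": {
  "moves": [
    [[0,0,0,0,0,-0.35,28],[0,0,0,0,0,-0.2,28],[0,0,0,-0.05,0.3,0,28],[0,0,0,-0.05,0.35,0,28],[0,0,0,-0.05,0.35,0,28]]
  ]
}}

```text
time: 3.93
tool_pos: [0.4922, 0.2776, 0.2538]
tcp_rot: [0.004, 3.138, 0.002]
wrist_force: [0.9, -0.3, -1.0]
width: 0.38
grip_force: 40.2
```

Call:
{"api": "play_rows", "payload": {
  "moves": [
    [[0,0,0,-0.05,0.35,0,28],[0,0,0,0,0.35,0,28],[0,0,0,0,0.28,0,28],[0,0,0,0,0,0,28]]
  ]
}}

```text
time: 4.27
tool_pos: [0.4961, 0.3797, 0.252]
tcp_rot: [-0.004, 3.141, 0.005]
wrist_force: [-0.1, -0.4, -0.4]
width: 0.373
grip_force: 40.3
```

```bash
python3 - <<'E'
from h import *
st()
c=cam("wrist"); s=cam("scene"); save("comb2",np.vstack([cv2.resize(s["image"][120:320,330:590],(520,300)),cv2.resize(c["image"],(480,300))[:,:] if 0 else cv2.resize(c["image"],(520,300))]))
w=cloud(s); P=w.reshape(-1,3);P=P[np.isfinite(P[:,0])]
B=P[(P[:,0]>.43)&(P[:,0]<.66)&(P[:,1]>.28)&(P[:,1]<.47)&(P[:,2]>.085)&(P[:,2]<.12)]; print(B.min(0).round(3),B.max(0).round(3))
E
```

```text
{'time': 4.267, 'q': [0.612, 0.156, 1.695, 0.003, 1.289, -0.962], 'tool_pos': [0.496, 0.38, 0.252], 'tcp_rot': [-0.004, 3.141, 0.005], 'wrist_force': [-0.103, -0.375, -0.362], 'grip_force': 40.293, 'width': 0.373}
[0.455 0.299 0.085] [0.635 0.45  0.116]
```

View pics/comb2.png

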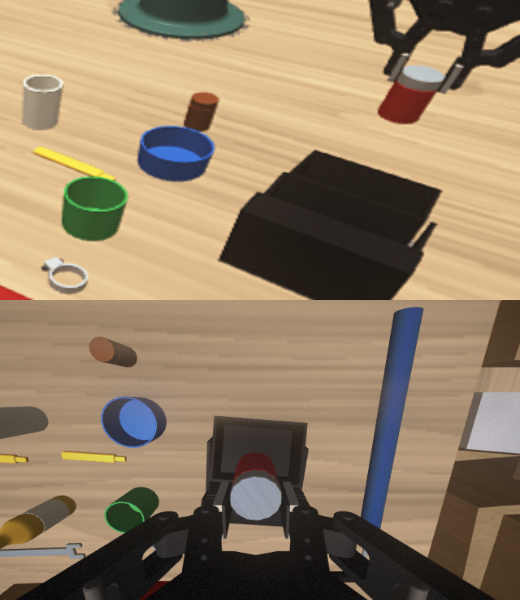

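The tin is gripped, at (255,497), and hangs over the bucket at (260,455). The blue cup at (133,422) is empty. I'll lower and release.

Call:
{"api": "play_rows", "payload": {
  "moves": [
    [[0,0,0,0,-0.03,0.3,28],[0,0,0,0,0,0.35,28],[0,0,0,0,0,0.35,28],[0,0,0,0,0,0.3,28],[0,0,0,0,0,0,28]]
  ]
}}

```text
time: 4.78
tool_pos: [0.492, 0.3669, 0.1141]
tcp_rot: [-0.003, -3.131, 0.013]
wrist_force: [-2.8, -0.6, -2.0]
width: 0.375
grip_force: 40.3
```

Call:
{"api": "play_rows", "payload": {
  "moves": [
    [[0,0,0,0,0,0,50],[0,0,0,0,0,0,50],[0,0,0,0,0,0,50],[0,0,0,0,0,0,50]]
  ]
}}

```text
time: 5.12
tool_pos: [0.4987, 0.3729, 0.1248]
tcp_rot: [0.002, 3.137, 0.005]
wrist_force: [0.8, 0.5, 0.3]
width: 0.584
grip_force: 0.0
```

Call:
{"api": "play_rows", "payload": {
  "moves": [
    [[0,0,0,0,0,-0.3,50],[0,0,0,0,0,-0.35,50],[0,0,0,0,0,-0.35,50],[0,0,0,0,0,-0.1,80],[0,0,0,0,0,0,80]]
  ]
}}

```text
time: 5.53
tool_pos: [0.4998, 0.374, 0.2388]
tcp_rot: [0.001, 3.131, 0.011]
wrist_force: [0.6, -0.0, 1.2]
width: 0.847
grip_force: 0.0
```

```bash
python3 - <<'E'
from h import *
st()
c=cam("wrist"); save("w3",c["image"])
w=cloud(c); P=w.reshape(-1,3);col=c["image"].reshape(-1,3).astype(int)
m=np.isfinite(P[:,0])&(abs(P[:,0]-.5)<.06)&(abs(P[:,1]-.375)<.07)&(P[:,2]<.09)&(P[:,2]>0)
r=m&(col[:,0]>60)&(col[:,0]>2*col[:,1]); print("red in bin",r.sum(),P[r].mean(0) if r.sum() else "")
t=cam("top"); tw=cloud(t)
for n,cc in (("wrist",w),("top",tw)):
    Q=cc.reshape(-1,3); Q=Q[np.isfinite(Q[:,0])]
    for k,c0,h,ro in [("blue",(.471,.183),.045,.0415),("green",(.639,.163),.066,.0315)]:
        S=Q[(np.hypot(*(Q[:,:2]-c0).T)<ro+.008)&(abs(Q[:,2]-h)<.004)]
        if len(S)>15: print(n,k,len(S),circ(S[:,:2]),circ(S[:,:2],ro)[0])
E
```

```text
{'time': 5.533, 'q': [0.603, 0.156, 1.719, -0.0, 1.254, -0.968], 'tool_pos': [0.5, 0.374, 0.239], 'tcp_rot': [0.001, 3.131, 0.011], 'wrist_force': [0.626, -0.023, 1.169], 'grip_force': 0.0, 'width': 0.847}
red in bin 0 
wrist blue 768 (array([0.47189204, 0.18543637, 0.04108298]), np.float64(0.0009718441223866725)) [0.47191924 0.18549138]
wrist green 294 (array([0.63891929, 0.16323028, 0.03104383]), np.float64(0.000998602553550284)) [0.63948275 0.16320094]
top blue 79 (array([0.47021192, 0.18409121, 0.04128182]), np.float64(0.0009681806602711241)) [0.4702141  0.18407392]
top green 63 (array([0.63792852, 0.16211727, 0.03139162]), np.float64(0.0010793410331790519)) [0.63795222 0.16211347]
```

Call:
{"api": "play_rows", "payload": {
  "moves": [
    [[0,0,0,-0.2,-0.3,0,84],[0,0,0,-0.2,-0.3,0,84],[0,0,0,-0.2,-0.3,0,84],[0,0,0,-0.2,-0.3,0,84],[0,0,0,-0.2,-0.3,0,84]]
  ]
}}

```text
time: 6.05
tool_pos: [0.5957, 0.2199, 0.2284]
tcp_rot: [-0.0, -3.137, 0.002]
wrist_force: [0.2, 0.3, 0.2]
width: 0.985
grip_force: 0.0
```

Call:
{"api": "play_rows", "payload": {
  "moves": [
    [[0,0,0,-0.2,-0.3,0,84],[0,0,0,-0.2,-0.3,0,84],[0,0,0,0,0,0.3,84],[0,0,0,0,0,0.3,84],[0,0,0,0,0,0.3,84]]
  ]
}}

```text
time: 6.47
tool_pos: [0.6357, 0.1602, 0.1382]
tcp_rot: [-0.004, -3.139, 0.001]
wrist_force: [-0.4, -0.6, 0.5]
width: 0.982
grip_force: 0.0
```

Call:
{"api": "play_rows", "payload": {
  "moves": [
    [[0,0,0,0,0,0.2,84],[0,0,0,0,0,0,84],[0,0,0,0,0,0,84],[0,0,0,0,0,0,84]]
  ]
}}

```text
time: 6.8
tool_pos: [0.6366, 0.1618, 0.1214]
tcp_rot: [-0.001, -3.141, 0.0]
wrist_force: [0.1, -0.2, 0.1]
width: 0.986
grip_force: 0.0
```

```bash
python3 - <<'E'
from h import *
st(); c=cam("wrist"); w=cloud(c)
t=cam("top"); save("bin2",t["image"]); tw=cloud(t)
for n,cc in (("wrist",w),):
    Q=cc.reshape(-1,3); Q=Q[np.isfinite(Q[:,0])]
    S=Q[(np.hypot(*(Q[:,:2]-(.639,.163)).T)<.038)&(abs(Q[:,2]-.066)<.004)]
    if len(S)>15: print(n,len(S),circ(S[:,:2]),circ(S[:,:2],.0315)[0])
im=t["image"][195:238,160:222].astype(int); r=(im[...,0]>50)&(im[...,0]>1.4*im[...,1]); print("red",r.sum()); z=tw[195:238,160:222][r]; print(np.nanmean(z,0) if r.sum() else "")
for a in range(200,234,4): print([int(1000*x) for x in tw[a,164:222:4,2]])
E
```

```text
{'time': 6.8, 'q': [0.211, 0.315, 1.75, -0.0, 1.077, -1.359], 'tool_pos': [0.637, 0.162, 0.121], 'tcp_rot': [-0.001, -3.141, 0.0], 'wrist_force': [0.141, -0.189, 0.12], 'grip_force': 0.0, 'width': 0.986}
wrist 1197 (array([0.63905622, 0.16229015, 0.03100563]), np.float64(0.000939858374756654)) [0.63904008 0.16228659]
red 62
[0.49919763 0.35740149 0.03921154]
[110, 113, 111, 118, 109, 98, 95, 85, 79, 70, 58, 591, 590, 579, 597]
[111, 79, 45, 27, 27, 30, 28, 28, 27, 29, 113, 589, 589, 585, 603]
[103, 73, 41, 25, 22, 23, 21, 17, 23, 25, 111, 587, 586, 582, 607]
[104, 71, 32, 21, 17, 25, 19, 20, 23, 16, 107, 72, 583, 583, 609]
[94, 65, 35, 19, 18, 15, 18, 19, 14, 20, 101, 70, 573, 593, 616]
[91, 66, 29, 12, 13, 12, 76, 74, 64, 27, 102, 64, 63, 600, 621]Traceback (most recent call last):
  File "<stdin>", line 9, in <module>
ValueError: cannot convert float NaN to integer
```

The tin is in the bin. Next is the green cup.

Call:
{"api": "play_rows", "payload": {
  "moves": [
    [[0,0,0,-0.02,0,0.25,84],[0,0,0,0,0,0.25,84],[0,0,0,0,0,0.2,84],[0,0,0,0,0,0.09,84],[0,0,0,0,0,0,84]]
  ]
}}

```text
time: 7.32
tool_pos: [0.6372, 0.1615, 0.0409]
tcp_rot: [-0.001, -3.139, 0.001]
wrist_force: [-0.3, 0.2, 0.4]
width: 0.99
grip_force: 0.0
```

Call:
{"api": "play_rows", "payload": {
  "moves": [
    [[0,0,0,0,0,0,84],[0,0,0,0,0,0,60],[0,0,0,0,0,0,60],[0,0,0,0,0,0,60],[0,0,0,0,0,0,60]]
  ],
  "newtons": 30
}}

```text
time: 7.73
tool_pos: [0.6405, 0.1623, 0.0449]
tcp_rot: [0.001, 3.137, 0.002]
wrist_force: [0.2, 0.7, 7.2]
width: 0.745
grip_force: 33.8
```

Call:
{"api": "play_rows", "payload": {
  "moves": [
    [[0,0,0,0,0,-0.1,60],[0,0,0,0,0,-0.3,60],[0,0,0,0,0,-0.35,60],[0,0,0,0,0,-0.35,60],[0,0,0,0,0,0,60]]
  ]
}}

```text
time: 8.15
tool_pos: [0.6436, 0.1627, 0.1621]
tcp_rot: [0.001, 3.128, 0.004]
wrist_force: [1.9, -0.3, 1.5]
width: 0.744
grip_force: 33.6
```

Call:
{"api": "play_rows", "payload": {
  "moves": [
    [[0,0,0,0.3,0.04,0,60],[0,0,0,0.35,0.05,0,60],[0,0,0,0.35,0.05,0,60],[0,0,0,0.35,0.05,0,60],[0,0,0,0.35,0.03,0,60]]
  ]
}}

```text
time: 8.57
tool_pos: [0.4667, 0.1838, 0.1523]
tcp_rot: [-0.002, -3.141, -0.0]
wrist_force: [0.0, 0.6, -0.4]
width: 0.742
grip_force: 33.6
```

Call:
{"api": "play_rows", "payload": {
  "moves": [
    [[0,0,0,0,0,0,60],[0,0,0,0,0,0,60],[0,0,0,0,0,0,60]]
  ]
}}

```text
time: 8.82
tool_pos: [0.469, 0.1839, 0.153]
tcp_rot: [0.001, 3.14, 0.001]
wrist_force: [0.9, -0.2, -1.4]
width: 0.744
grip_force: 33.6
```

```bash
cat >> h.py <<'E'
def held(h_above=None, r=.0315, R=(0.471,.185), Rh=.045, Rr=.0415, names=("wrist","scene","top")):
    s=st(); p=np.array(s["tool_pos"])
    for n in names:
        c=cam(n); w=cloud(c).reshape(-1,3); col=c["image"].reshape(-1,3)
        ok=np.isfinite(w[:,0]); w=w[ok]; col=col[ok].astype(int)
        d=np.hypot(*(w[:,:2]-p[:2]).T)
        b=(col.max(1)>70)
        S=w[(d<r+.012)&b&(abs(w[:,2]-p[2]-h_above)<.006)]
        if len(S)>15: print(n,"held",len(S),circ(S[:,:2])[0].round(4),circ(S[:,:2],r)[0].round(4),"rms",round(circ(S[:,:2])[1],4))
        S=w[(np.hypot(*(w[:,:2]-R).T)<Rr+.008)&b&(abs(w[:,2]-Rh)<.004)]
        if len(S)>15: print(n,"recv",len(S),circ(S[:,:2])[0].round(4),circ(S[:,:2],Rr)[0].round(4))
E
python3 - <<'E'
from h import *
held(.024)
E
```

```text
{'time': 8.817, 'q': [0.325, 0.002, 2.049, -0.0, 1.088, -1.246], 'tool_pos': [0.469, 0.184, 0.153], 'tcp_rot': [0.001, 3.14, 0.001], 'wrist_force': [0.939, -0.214, -1.407], 'grip_force': 33.604, 'width': 0.744}
wrist held 2393 [0.468  0.1836 0.0312] [0.4681 0.1836] rms 0.0017
wrist recv 533 [0.4716 0.1844 0.041 ] [0.4722 0.1844]
scene held 133 [0.4694 0.1837 0.0318] [0.4694 0.1836] rms 0.0032
scene recv 154 [0.4723 0.1844 0.041 ] [0.4722 0.1845]
top recv 32 [0.4704 0.1843 0.0411] [0.4704 0.1846]
```

Call:
{"api": "play_rows", "payload": {
  "moves": [
    [[0,0,0,-0.035,0.01,0.2,60],[0,0,0,0,0,0.3,60],[0,0,0,0,0,0.3,60],[0,0,0,0,0,0.15,60],[0,0,0,0,0,0.05,60]]
  ]
}}

```text
time: 9.38
tool_pos: [0.4701, 0.1837, 0.0489]
tcp_rot: [-0.003, -3.135, 0.003]
wrist_force: [-12.7, -3.5, 27.7]
width: 0.742
grip_force: 36.7
```

Call:
{"api": "play_rows", "payload": {
  "moves": [
    [[0,0,0,0,0,0,60],[0,0,0,0,0,0,60],[0,0,0,0,0,0,60]]
  ]
}}

```text
time: 9.63
tool_pos: [0.4737, 0.1852, 0.0534]
tcp_rot: [0.002, 3.139, 0.001]
wrist_force: [-0.2, 0.2, -0.3]
width: 0.741
grip_force: 33.6
```

Call:
{"api": "play_rows", "payload": {
  "moves": [
    [[0,0,0,0,0,0.02,60],[0,0,0,0,0,0.01,60],[0,0,0,0,0,0,60],[0,0,0,0,0,0,84],[0,0,0,0,0,0,84]]
  ]
}}

```text
time: 10.05
tool_pos: [0.4723, 0.1849, 0.0497]
tcp_rot: [0.001, 3.141, 0.0]
wrist_force: [0.7, 1.0, 0.2]
width: 0.977
grip_force: 0.0
```

Call:
{"api": "play_rows", "payload": {
  "moves": [
    [[0,0,0,0,0,0,84],[0,0,0,0,0,-0.1,84],[0,0,0,0,0,-0.3,84],[0,0,0,0,0,-0.35,84],[0,0,0,0,0,-0.35,84]]
  ]
}}

```text
time: 10.47
tool_pos: [0.4711, 0.1845, 0.1605]
tcp_rot: [-0.001, -3.14, 0.001]
wrist_force: [0.5, 0.8, -0.6]
width: 0.985
grip_force: 0.0
```

Call:
{"api": "play_rows", "payload": {
  "moves": [
    [[0,0,0,0,0,0,84],[0,0,0,0,0,0,84],[0,0,0,0,0,0,84]]
  ]
}}

```text
time: 10.72
tool_pos: [0.472, 0.1848, 0.1599]
tcp_rot: [0.001, 3.141, 0.0]
wrist_force: [0.4, -0.2, 0.3]
width: 0.987
grip_force: 0.0
```

```bash
cat >> h.py <<'E'
def ring(c0,h,r,names=("wrist","scene","top"),tol=.005,rin=.007):
    for n in names:
        c=cam(n); w=cloud(c).reshape(-1,3); w=w[np.isfinite(w[:,0])]
        d=np.hypot(*(w[:,:2]-c0).T); S=w[(d<r+.008)&(d>r-.010)]
        S=S[abs(S[:,2]-h)<tol]
        if len(S)>15:
            A=np.c_[S[:,:2]-S[:,:2].mean(0),np.ones(len(S))]; k=np.linalg.lstsq(A,S[:,2],rcond=None)[0]
            print(n,len(S),circ(S[:,:2])[0].round(4),circ(S[:,:2],r)[0].round(4),"z95",np.percentile(S[:,2],95).round(4),"tilt",k[:2].round(3))
E
python3 - <<'E'
from h import *
st(); print("green"); ring((.473,.185),.070,.0315); print("blue"); ring((.471,.184),.045,.0415)
E
```

```text
{'time': 10.717, 'q': [0.324, 0.002, 2.036, -0.0, 1.103, -1.246], 'tool_pos': [0.472, 0.185, 0.16], 'tcp_rot': [0.001, 3.141, 0.0], 'wrist_force': [0.375, -0.201, 0.331], 'grip_force': 0.0, 'width': 0.987}
green
wrist 928 [0.4709 0.1849 0.031 ] [0.4709 0.1849] z95 0.0711 tilt [-0.013  0.001]
scene 148 [0.4718 0.1849 0.0311] [0.4718 0.1849] z95 0.0702 tilt [-0.004  0.002]
top 16 [0.4701 0.1848 0.0315] [0.4702 0.1848] z95 0.0705 tilt [0.046 0.013]
blue
wrist 754 [0.4719 0.1845 0.041 ] [0.4723 0.1845] z95 0.0462 tilt [-0.006 -0.   ]
scene 183 [0.4713 0.1839 0.0404] [0.4702 0.1836] z95 0.0487 tilt [-0.012 -0.002]
top 38 [0.4714 0.1842 0.0414] [0.4716 0.1842] z95 0.0482 tilt [ 0.011 -0.002]
```

Green is home, with its rim at 0.070. Next is white.

Call:
{"api": "play_rows", "payload": {
  "moves": [
    [[0,0,0,0,-0.31,0,75],[0,0,0,0,-0.31,0,75],[0,0,0,0,-0.31,0,75],[0,0,0,0,-0.31,0,75],[0,0,0,0,-0.31,0,75]]
  ]
}}

```text
time: 11.43
tool_pos: [0.4712, 0.0286, 0.1586]
tcp_rot: [-0.0, -3.14, 0.0]
wrist_force: [0.5, 0.2, 0.1]
width: 0.877
grip_force: 0.0
```

Call:
{"api": "play_rows", "payload": {
  "moves": [
    [[0,0,0,0,-0.31,0,75],[0,0,0,0,0,0,75],[0,0,0,0,0,0,75],[0,0,0,0,0,0,75]]
  ]
}}

```text
time: 11.77
tool_pos: [0.4716, -0.001, 0.1588]
tcp_rot: [-0.003, -3.141, -0.001]
wrist_force: [-0.0, 0.8, -0.1]
width: 0.875
grip_force: 0.0
```

```bash
python3 - <<'E'
from h import *
st(); ring((.4706,-.0015),.086,.0235)
E
```

```text
{'time': 11.767, 'q': [-0.055, -0.066, 2.104, 0.001, 1.105, -1.625], 'tool_pos': [0.472, -0.001, 0.159], 'tcp_rot': [-0.003, -3.141, -0.001], 'wrist_force': [-0.028, 0.833, -0.061], 'grip_force': 0.0, 'width': 0.875}
wrist 794 [ 0.4704 -0.0023  0.023 ] [ 0.4704 -0.0023] z95 0.0869 tilt [-0.009  0.004]
scene 92 [ 0.4715 -0.0017  0.0234] [ 0.4715 -0.0017] z95 0.0865 tilt [0.002 0.002]
```

Call:
{"api": "play_rows", "payload": {
  "moves": [
    [[0,0,0,0.01,-0.01,0.3,75],[0,0,0,0,0,0.3,75],[0,0,0,0,0,0.2,75],[0,0,0,0,0,0.1,75],[0,0,0,0,0,0.06,75]]
  ]
}}

```text
time: 12.33
tool_pos: [0.4695, -0.0012, 0.0615]
tcp_rot: [0.001, -3.138, -0.0]
wrist_force: [0.3, -0.4, 0.3]
width: 0.877
grip_force: 0.0
```

Call:
{"api": "play_rows", "payload": {
  "moves": [
    [[0,0,0,0,0,0,75],[0,0,0,0,0,0,75],[0,0,0,0,0,0,45],[0,0,0,0,0,0,45],[0,0,0,0,0,0,45]]
  ]
}}

```text
time: 12.75
tool_pos: [0.4725, -0.0023, 0.0652]
tcp_rot: [0.001, 3.138, -0.0]
wrist_force: [-0.7, 1.0, 3.7]
width: 0.566
grip_force: 31.0
```

Call:
{"api": "play_rows", "payload": {
  "moves": [
    [[0,0,0,0,0,0,45],[0,0,0,0,0,0,45],[0,0,0,0,0,0,45]]
  ]
}}

```text
time: 13.0
tool_pos: [0.4723, -0.0022, 0.0651]
tcp_rot: [0.002, 3.139, 0.0]
wrist_force: [-0.4, 1.0, 5.2]
width: 0.567
grip_force: 31.4
```

Call:
{"api": "play_rows", "payload": {
  "moves": [
    [[0,0,0,0,0,-0.1,45],[0,0,0,0,0,-0.3,45],[0,0,0,0,0,-0.35,45],[0,0,0,0,0,-0.35,45],[0,0,0,0,0,-0.2,45]]
  ]
}}

```text
time: 13.42
tool_pos: [0.4726, -0.0024, 0.1982]
tcp_rot: [0.001, 3.136, -0.001]
wrist_force: [1.3, 0.2, -1.0]
width: 0.568
grip_force: 31.5
```

Call:
{"api": "play_rows", "payload": {
  "moves": [
    [[0,0,0,0,0.31,0,45],[0,0,0,0,0.31,0,45],[0,0,0,0,0.31,0,45],[0,0,0,0,0.31,0,45],[0,0,0,0,0.31,0,45]]
  ]
}}

```text
time: 13.83
tool_pos: [0.4708, 0.154, 0.1943]
tcp_rot: [0.002, 3.14, 0.0]
wrist_force: [0.5, -0.4, -0.8]
width: 0.563
grip_force: 31.5
```

Call:
{"api": "play_rows", "payload": {
  "moves": [
    [[0,0,0,0,0.31,0,45],[0,0,0,0,0,0,45],[0,0,0,0,0,0,45],[0,0,0,0,0,0,45],[0,0,0,0,0,0,45]]
  ]
}}

```text
time: 14.25
tool_pos: [0.4709, 0.1828, 0.1934]
tcp_rot: [-0.003, -3.142, 0.001]
wrist_force: [0.4, 0.3, -0.6]
width: 0.563
grip_force: 31.7
```

```bash
python3 - <<'E'
from h import *
held(.023,.0235,(.471,.185),.070,.0315)
E
```

```text
{'time': 14.25, 'q': [0.321, -0.031, 2.003, -0.001, 1.17, -1.248], 'tool_pos': [0.471, 0.183, 0.193], 'tcp_rot': [-0.003, -3.142, 0.001], 'wrist_force': [0.396, 0.296, -0.636], 'grip_force': 31.652, 'width': 0.563}
wrist held 2367 [0.4689 0.1826 0.0232] [0.4689 0.1826] rms 0.0019
wrist recv 390 [0.4711 0.1848 0.0311] [0.4716 0.1847]
scene held 130 [0.4706 0.1824 0.0238] [0.4706 0.1823] rms 0.0034
scene recv 115 [0.4718 0.1846 0.031 ] [0.4718 0.1845]
top recv 18 [0.468  0.1823 0.0287] [0.4697 0.1849]
```

Call:
{"api": "play_rows", "payload": {
  "moves": [
    [[0,0,0,-0.02,0.02,0.2,45],[0,0,0,0,0,0.3,45],[0,0,0,0,0,0.2,45],[0,0,0,0,0,0.15,45],[0,0,0,0,0,0.1,45]]
  ]
}}

```text
time: 14.82
tool_pos: [0.4718, 0.1845, 0.0962]
tcp_rot: [-0.003, -3.139, 0.002]
wrist_force: [0.5, -0.6, -0.6]
width: 0.568
grip_force: 31.7
```

Call:
{"api": "play_rows", "payload": {
  "moves": [
    [[0,0,0,0,0,0.08,45],[0,0,0,0,0,0.06,45],[0,0,0,0,0,0.04,45],[0,0,0,0,0,0,45],[0,0,0,0,0,0,45]]
  ]
}}

```text
time: 15.23
tool_pos: [0.4735, 0.1859, 0.0808]
tcp_rot: [0.001, 3.141, 0.0]
wrist_force: [-1.0, 0.2, -0.5]
width: 0.563
grip_force: 31.7
```

Call:
{"api": "play_rows", "payload": {
  "moves": [
    [[0,0,0,0,0,0.03,45],[0,0,0,0,0,0.02,45],[0,0,0,0,0,0.02,45],[0,0,0,0,0,0,45],[0,0,0,0,0,0,45]]
  ]
}}

```text
time: 15.65
tool_pos: [0.473, 0.1858, 0.0733]
tcp_rot: [0.001, 3.142, -0.0]
wrist_force: [0.4, 0.8, -0.4]
width: 0.565
grip_force: 31.7
```

Call:
{"api": "play_rows", "payload": {
  "moves": [
    [[0,0,0,0,0,0,60],[0,0,0,0,0,0,65],[0,0,0,0,0,0,65],[0,0,0,0,0,0,65]]
  ]
}}

```text
time: 15.98
tool_pos: [0.4731, 0.1859, 0.0735]
tcp_rot: [0.001, 3.141, 0.0]
wrist_force: [-0.5, -0.9, -0.7]
width: 0.761
grip_force: 0.0
```

Call:
{"api": "play_rows", "payload": {
  "moves": [
    [[0,0,0,0,0,-0.1,65],[0,0,0,0,0,-0.3,65],[0,0,0,0,0,-0.35,65],[0,0,0,0,0,-0.35,65],[0,0,0,0,0,0,65]]
  ]
}}

```text
time: 16.4
tool_pos: [0.4781, 0.1875, 0.1923]
tcp_rot: [0.001, 3.128, 0.007]
wrist_force: [1.8, 0.3, 0.4]
width: 0.757
grip_force: 0.0
```

Call:
{"api": "play_rows", "payload": {
  "moves": [
    [[0,0,0,0,0,0,65],[0,0,0,0,0,0,65],[0,0,0,0,0,0,65]]
  ]
}}

```text
time: 16.65
tool_pos: [0.4719, 0.1854, 0.1821]
tcp_rot: [-0.001, -3.139, 0.001]
wrist_force: [-0.4, -0.0, 0.4]
width: 0.763
grip_force: 0.0
```

```bash
python3 - <<'E'
from h import *
st(); print("white"); ring((.472,.185),.094,.0235,tol=.008);print("green"); ring((.472,.185),.070,.0315); print("orange"); ring((.4786,-.152),.106,.0155,("scene","top"))
E
```

```text
{'time': 16.65, 'q': [0.325, -0.016, 2.011, -0.0, 1.15, -1.245], 'tool_pos': [0.472, 0.185, 0.182], 'tcp_rot': [-0.001, -3.139, 0.001], 'wrist_force': [-0.377, -0.045, 0.403], 'grip_force': 0.0, 'width': 0.763}
white
wrist 785 [0.4708 0.1857 0.023 ] [0.4707 0.1857] z95 0.095 tilt [-0.023 -0.001]
scene 153 [0.4723 0.1858 0.0233] [0.4723 0.1858] z95 0.0944 tilt [0.003 0.002]
green
wrist 633 [0.4711 0.1846 0.0307] [0.4719 0.1847] z95 0.0723 tilt [0.001 0.004]
scene 194 [0.4747 0.1844 0.0262] [0.4705 0.1841] z95 0.0743 tilt [-0.032 -0.004]
top 23 [0.4701 0.1846 0.0307] [0.4705 0.1853] z95 0.073 tilt [0.021 0.037]
orange
scene 54 [ 0.4794 -0.1518  0.0147] [ 0.4793 -0.1519] z95 0.106 tilt [-0.    -0.013]
top 38 [ 0.4775 -0.1523  0.0154] [ 0.4775 -0.1523] z95 0.1084 tilt [0.035 0.026]
```

White is home. Next is orange.

Call:
{"api": "play_rows", "payload": {
  "moves": [
    [[0,0,0,-0.01,-0.34,0,60],[0,0,0,-0.01,-0.34,0,60],[0,0,0,-0.01,-0.34,0,60],[0,0,0,-0.01,-0.34,0,60],[0,0,0,-0.01,-0.34,0,60]]
  ]
}}

```text
time: 17.47
tool_pos: [0.4777, 0.0145, 0.1833]
tcp_rot: [0.0, 3.141, -0.0]
wrist_force: [0.6, 1.2, -0.2]
width: 0.7
grip_force: 0.0
```

Call:
{"api": "play_rows", "payload": {
  "moves": [
    [[0,0,0,0,-0.34,0,60],[0,0,0,0,-0.34,0,60],[0,0,0,0,-0.34,0,60],[0,0,0,0,-0.34,0,60],[0,0,0,0,-0.31,0,60]]
  ]
}}

```text
time: 17.88
tool_pos: [0.4775, -0.1532, 0.1834]
tcp_rot: [0.002, 3.141, -0.0]
wrist_force: [0.6, -0.2, -1.3]
width: 0.702
grip_force: 0.0
```

Call:
{"api": "play_rows", "payload": {
  "moves": [
    [[0,0,0,0,0,0,60],[0,0,0,0,0,0,60],[0,0,0,0,0,0,60]]
  ]
}}

```text
time: 18.13
tool_pos: [0.4775, -0.1509, 0.183]
tcp_rot: [-0.003, -3.141, -0.001]
wrist_force: [-0.6, -0.7, 0.3]
width: 0.706
grip_force: 0.0
```

```bash
python3 - <<'E'
from h import *
s=st(); print(Ro.from_rotvec(s["tcp_rot"]).as_matrix().round(3).tolist()); ring((.4786,-.152),.106,.0155)
E
```

```text
{'time': 18.133, 'q': [-0.356, -0.031, 2.023, 0.001, 1.15, -1.926], 'tool_pos': [0.478, -0.151, 0.183], 'tcp_rot': [-0.003, -3.141, -0.001], 'wrist_force': [-0.602, -0.693, 0.263], 'grip_force': 0.0, 'width': 0.706}
[[-1.0, 0.002, -0.001], [0.002, 1.0, 0.001], [0.001, 0.001, -1.0]]
wrist 492 [ 0.4783 -0.1527  0.0152] [ 0.4783 -0.1527] z95 0.1071 tilt [-0.008  0.002]
scene 52 [ 0.4794 -0.1518  0.015 ] [ 0.4794 -0.1518] z95 0.1059 tilt [-0.006 -0.028]
```

Call:
{"api": "play_rows", "payload": {
  "moves": [
    [[0,0,0,-0.01,-0.01,0.3,60],[0,0,0,0,0,0.3,60],[0,0,0,0,0,0.2,60],[0,0,0,0,0,0.1,60],[0,0,0,0,0,0.07,60]]
  ]
}}

```text
time: 18.7
tool_pos: [0.4778, -0.1509, 0.0847]
tcp_rot: [0.001, -3.139, -0.002]
wrist_force: [-0.2, -0.2, 0.4]
width: 0.702
grip_force: 0.0
```

Call:
{"api": "play_rows", "payload": {
  "moves": [
    [[0,0,0,0,0,0,60],[0,0,0,0,0,0,60],[0,0,0,0,0,0,28],[0,0,0,0,0,0,28],[0,0,0,0,0,0,28]]
  ]
}}

```text
time: 19.12
tool_pos: [0.4802, -0.1527, 0.0881]
tcp_rot: [0.001, 3.138, -0.002]
wrist_force: [-0.5, 0.2, 3.9]
width: 0.388
grip_force: 29.9
```

Call:
{"api": "play_rows", "payload": {
  "moves": [
    [[0,0,0,0,0,0,28],[0,0,0,0,0,0,28],[0,0,0,0,0,0,28],[0,0,0,0,0,0,28]]
  ]
}}

```text
time: 19.45
tool_pos: [0.4801, -0.1527, 0.0881]
tcp_rot: [0.002, 3.139, -0.002]
wrist_force: [-1.2, 0.4, 5.9]
width: 0.388
grip_force: 30.0
```

Call:
{"api": "play_rows", "payload": {
  "moves": [
    [[0,0,0,0,0,-0.1,28],[0,0,0,0,0,-0.3,28],[0,0,0,0,0,-0.35,28],[0,0,0,0,0,-0.35,28],[0,0,0,0,0,-0.35,28]]
  ]
}}

```text
time: 19.87
tool_pos: [0.478, -0.152, 0.2331]
tcp_rot: [-0.002, -3.141, -0.0]
wrist_force: [0.4, 0.1, -0.7]
width: 0.387
grip_force: 30.0
```

Call:
{"api": "play_rows", "payload": {
  "moves": [
    [[0,0,0,0,0.25,0,28],[0,0,0,0,0.34,0,28],[0,0,0,0,0.34,0,28],[0,0,0,0,0.34,0,28],[0,0,0,0.01,0.34,0,28]]
  ]
}}

```text
time: 20.28
tool_pos: [0.4775, 0.01, 0.2321]
tcp_rot: [0.003, 3.141, -0.0]
wrist_force: [-0.1, -0.4, -0.5]
width: 0.382
grip_force: 30.0
```

Call:
{"api": "play_rows", "payload": {
  "moves": [
    [[0,0,0,0.01,0.34,0,28],[0,0,0,0.01,0.34,0,28],[0,0,0,0.01,0.34,0,28],[0,0,0,0.01,0.34,0,28],[0,0,0,0.01,0.34,0,28]]
  ]
}}

```text
time: 20.7
tool_pos: [0.4724, 0.1803, 0.232]
tcp_rot: [0.001, 3.141, 0.0]
wrist_force: [-0.1, 0.7, -0.2]
width: 0.385
grip_force: 30.0
```

Call:
{"api": "play_rows", "payload": {
  "moves": [
    [[0,0,0,0.01,0.07,0,28],[0,0,0,0,0,0,28],[0,0,0,0,0,0,28],[0,0,0,0,0,0,28],[0,0,0,0,0,0,28]]
  ]
}}

```text
time: 21.12
tool_pos: [0.4721, 0.1844, 0.2314]
tcp_rot: [0.004, 3.142, -0.001]
wrist_force: [-0.6, 0.8, -0.3]
width: 0.386
grip_force: 30.1
```

```bash
python3 - <<'E'
from h import *
held(.021,.0155,(.4715,.1857),.0945,.0235)
c=cam("wrist");s=cam("scene"); save("comb4",np.vstack([cv2.resize(s["image"][60:260,330:590],(520,300)),cv2.resize(c["image"],(520,300))]))
E
```

```text
{'time': 21.117, 'q': [0.324, -0.057, 1.956, -0.001, 1.243, -1.245], 'tool_pos': [0.472, 0.184, 0.231], 'tcp_rot': [0.004, 3.142, -0.001], 'wrist_force': [-0.568, 0.847, -0.327], 'grip_force': 30.114, 'width': 0.386}
wrist held 1492 [0.4702 0.1842 0.0155] [0.4702 0.1842] rms 0.0028
wrist recv 290 [0.4712 0.1856 0.0231] [0.4716 0.1856]
scene held 95 [0.4732 0.1858 0.0177] [0.4725 0.1842] rms 0.0041
scene recv 91 [0.472  0.1858 0.0235] [0.472  0.1858]
```

View pics/comb4.png

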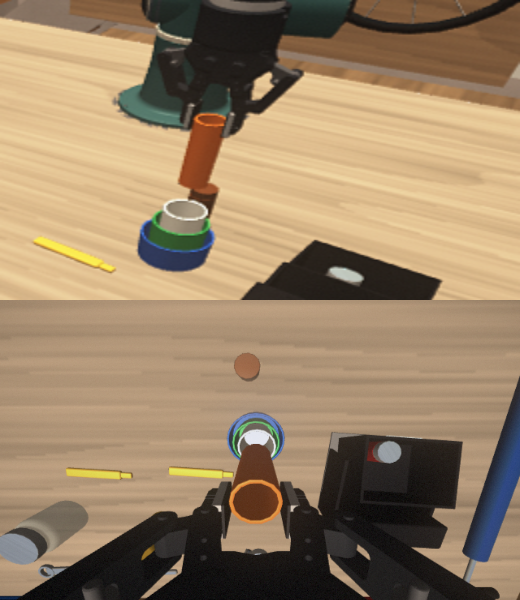

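The stack is concentric at (256,438). The orange cup is held over it with its rim at (256,502), and the tin sits in the bin at (388,452). I'll check the held cup's tilt before inserting.

```bash
python3 - <<'E'
from h import *
for n in("scene","wrist"):
    c=cam(n); w=cloud(c).reshape(-1,3); col=c["image"].reshape(-1,3).astype(int)
    o=np.isfinite(w[:,0])&(np.hypot(*(w[:,:2]-(.472,.185)).T)<.03)&(col[:,0]>1.5*col[:,2])&(col[:,0]>60)&(w[:,2]>.13)
    P=w[o]; print(n,P[:,2].min().round(3),P[:,2].max().round(3))
    for z in np.arange(.15,.25,.02):
        S=P[abs(P[:,2]-z)<.01]
        if len(S)>20: print(z.round(3),len(S),circ(S[:,:2],.0163)[0].round(4))
E
```

```text
scene 0.144 0.303
0.15 94 [0.4698 0.1846]
0.17 119 [0.4699 0.1845]
0.19 128 [0.47   0.1845]
0.21 135 [0.4703 0.1847]
0.23 169 [0.471  0.1851]
wrist 0.145 0.32
0.15 135 [0.4716 0.1852]
0.17 227 [0.4714 0.1852]
0.19 430 [0.4707 0.1852]
0.21 942 [0.469 0.185]
0.23 1541 [0.469  0.1852]
```

Call:
{"api": "play_rows", "payload": {
  "moves": [
    [[0,0,0,-0.01,0.01,0.25,28],[0,0,0,0,0,0.3,28],[0,0,0,0,0,0.2,28],[0,0,0,0,0,0.15,28],[0,0,0,0,0,0.1,28]]
  ]
}}

```text
time: 21.88
tool_pos: [0.4717, 0.1863, 0.1291]
tcp_rot: [-0.001, -3.139, 0.002]
wrist_force: [0.5, 0.5, -0.2]
width: 0.384
grip_force: 30.1
```

Call:
{"api": "play_rows", "payload": {
  "moves": [
    [[0,0,0,0,0,0.08,28],[0,0,0,0,0,0.07,28],[0,0,0,0,0,0.06,28],[0,0,0,0,0,0.03,28],[0,0,0,0,0,0,28]]
  ]
}}

```text
time: 22.3
tool_pos: [0.4729, 0.1868, 0.107]
tcp_rot: [-0.001, -3.141, 0.0]
wrist_force: [0.3, -0.3, -0.5]
width: 0.387
grip_force: 30.1
```

Call:
{"api": "play_rows", "payload": {
  "moves": [
    [[0,0,0,0,0,0,28],[0,0,0,0,0,0,28]]
  ]
}}

```text
time: 22.47
tool_pos: [0.4736, 0.187, 0.108]
tcp_rot: [0.001, 3.14, 0.001]
wrist_force: [0.2, 0.6, -0.1]
width: 0.388
grip_force: 30.1
```

Call:
{"api": "play_rows", "payload": {
  "moves": [
    [[0,0,0,0,0,0.03,28],[0,0,0,0,0,0.02,28],[0,0,0,0,0,0.02,28],[0,0,0,0,0,0,28],[0,0,0,0,0,0,28]]
  ]
}}

```text
time: 22.88
tool_pos: [0.4729, 0.1868, 0.1002]
tcp_rot: [-0.001, -3.141, 0.0]
wrist_force: [-1.0, 0.3, -0.1]
width: 0.383
grip_force: 30.1
```

Call:
{"api": "play_rows", "payload": {
  "moves": [
    [[0,0,0,0,0,0,40],[0,0,0,0,0,0,50],[0,0,0,0,0,0,50],[0,0,0,0,0,0,50]]
  ]
}}

```text
time: 23.22
tool_pos: [0.473, 0.1868, 0.1003]
tcp_rot: [0.001, 3.142, -0.0]
wrist_force: [0.1, 0.2, 0.4]
width: 0.583
grip_force: 0.0
```

Call:
{"api": "play_rows", "payload": {
  "moves": [
    [[0,0,0,0,0,-0.1,50],[0,0,0,0,0,-0.3,50],[0,0,0,0,0,-0.35,50],[0,0,0,0,0,-0.35,50],[0,0,0,0,0,0,50]]
  ]
}}

```text
time: 23.63
tool_pos: [0.4778, 0.1885, 0.2195]
tcp_rot: [0.001, 3.128, 0.007]
wrist_force: [1.2, 0.1, 0.6]
width: 0.583
grip_force: 0.0
```

Call:
{"api": "play_rows", "payload": {
  "moves": [
    [[0,0,0,0,0,0,50],[0,0,0,0,0,0,50],[0,0,0,0,0,0,50]]
  ]
}}

```text
time: 23.88
tool_pos: [0.472, 0.1864, 0.2091]
tcp_rot: [-0.001, -3.139, 0.001]
wrist_force: [0.8, -0.1, -0.2]
width: 0.583
grip_force: 0.0
```

```bash
python3 - <<'E'
from h import *
st()
for n,h,r in(("orange",.118,.0155),("white",.0945,.0235),("green",.070,.0315),("blue",.045,.0415)): print(n); ring((.472,.185),h,r,("wrist","scene"),tol=.006)
c=cam("wrist");s=cam("scene"); save("fin",np.vstack([cv2.resize(s["image"][120:320,230:560],(580,350)),cv2.resize(c["image"],(580,240))]) if 0 else np.vstack([cv2.resize(s["image"][100:320,210:570],(573,350)),cv2.resize(c["image"][150:400],(573,224))]))
# unmoved things: compare depth-based positions with the first scene image
a=np.load("scene.npz")["image"].astype(int); d=abs(a-s["image"]).max(2)>40
k,l,stt,_=cv2.connectedComponentsWithStats(d.astype(np.uint8)); print([x.tolist() for x in stt[1:] if x[4]>15])
E
```

```text
{'time': 23.883, 'q': [0.327, -0.038, 1.98, -0.0, 1.202, -1.243], 'tool_pos': [0.472, 0.186, 0.209], 'tcp_rot': [-0.001, -3.139, 0.001], 'wrist_force': [0.772, -0.06, -0.219], 'grip_force': 0.0, 'width': 0.583}
orange
wrist 453 [0.4709 0.1868 0.0152] [0.4709 0.1868] z95 0.1191 tilt [-0.01   0.004]
scene 91 [0.4726 0.1868 0.0153] [0.4725 0.1869] z95 0.1184 tilt [-0.021 -0.008]
white
wrist 539 [0.4709 0.1853 0.0224] [0.4717 0.1854] z95 0.0978 tilt [0.007 0.004]
scene 142 [0.4714 0.1853 0.0214] [0.4699 0.1849] z95 0.099 tilt [-0.055 -0.027]
green
wrist 534 [0.4716 0.1848 0.0309] [0.4721 0.1849] z95 0.072 tilt [-0.002  0.003]
scene 181 [0.4684 0.1837 0.0301] [0.4673 0.1834] z95 0.0745 tilt [-0.006 -0.003]
blue
wrist 643 [0.472  0.1845 0.0409] [0.4722 0.1845] z95 0.0465 tilt [-0.004  0.   ]
scene 161 [0.4724 0.1847 0.0407] [0.4715 0.1845] z95 0.0495 tilt [-0.021 -0.014]
[[401, 0, 116, 162, 5367], [441, 57, 27, 5, 41], [411, 100, 11, 3, 20], [415, 134, 11, 20, 129], [295, 149, 14, 38, 454], [341, 170, 21, 37, 628], [404, 187, 31, 41, 907], [361, 237, 33, 44, 1196], [493, 238, 19, 13, 146]]
```

View pics/fin.png

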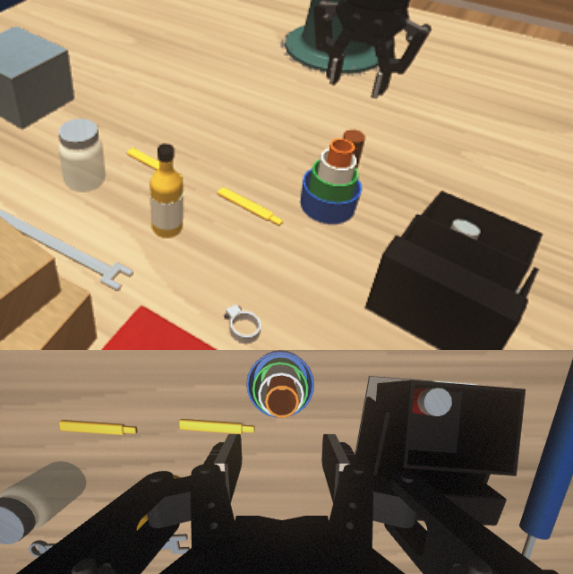

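The cups are nested concentrically, with the orange rim at (342,147) and the tin in the bin at (466,228). Only the cups, the tin and the arm differ from the first image. I'm handing the job in.

```bash
python3 -c "
from workcell import bot
print(bot.finish_job())"
```

```text
the job is handed in; nothing more can be done
None
```

The job is handed in: the grease tin is in the black bin, and the green, white and orange cups are nested fully home in the blue cup, with none of the leave-alone items moved in the final scene image (about 24 s on the robot's clock); no verdict came back.

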